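# Close up the breaker row on the mounting rail

### The job

Close up the row of breakers on the front rail of the mounting plate: push the row, and the loose plastic end clamp behind it, along the rail until all five devices and the clamp sit tight against one another and against the bolted steel end stop. Push only: do not take any of them between the fingers or lift them off the rail, and leave everything else on the bench where it is.

Things in the scene. Friction and masses are not known exactly. Their poses are not given: they have to be found in the camera images.
- plate: metal mounting plate, 300 (x) by 420 (y) by 3 mm, fixed flat on the bench. Origin: centre of its underside; z up. Front (work) rail: along y, centre line at x = -50 mm, 35 mm wide, 380 mm long, top 10.5 mm above the bench. A wiring duct 43 mm high covers x = 21 to 53 mm; the back rail at x = +100 mm holds a finished row of grey terminals (fixed, leave alone).
- end_stop: end stop bolted to the front rail near its +y or -y end: plain steel block 80 mm across the rail (x), 22 mm along it (y), 30 mm high above the rail's top, with two black hexagon bolt heads 6 mm high on it, near its ends. Fixed. Origin: middle of the block at the level of the rail's top; axes parallel to the plate's.
- end_clamp: loose dark grey plastic end clamp on the front rail, on the other side of the row from the end stop: 18 mm along the rail (y), 50 mm across it (x), 24 mm high above the rail's top, its middle 30 mm of x 34 mm high. Origin: its middle, at the level of the rail's top. 0.04 kg; hooked on the rail with 0.7 mm of play, it can only slide along it.
- rcd: double-width white device at the row's end on the plate's -y side: like the breakers but 35.8 mm along the rail (y). Origin: its middle, at the level of the rail's top. About 0.22 kg, slides on the rail. The five devices touch at the start (within 0.5 mm); the closed row is 107 mm long; sliding it with the clamp takes about 1 N.
- mcb1: white single circuit breaker, next to the double-width device. 84 mm across the rail (x), 17.8 mm along it (y); flat flanks reach 44 mm above the rail's top (60 mm over the middle 45 mm of x), black toggle to 69 mm. Origin: its middle, at the level of the rail's top; z up. About 0.12 kg; hooked on the rail, it can only slide along it.
- mcb2: white single circuit breaker, second from the double-width device. 84 mm across the rail (x), 17.8 mm along it (y); flat flanks reach 44 mm above the rail's top (60 mm over the middle 45 mm of x), black toggle to 69 mm. Origin: its middle, at the level of the rail's top; z up. About 0.12 kg; hooked on the rail, it can only slide along it.
- mcb3: white single circuit breaker, third from the double-width device. 84 mm across the rail (x), 17.8 mm along it (y); flat flanks reach 44 mm above the rail's top (60 mm over the middle 45 mm of x), black toggle to 69 mm. Origin: its middle, at the level of the rail's top; z up. About 0.12 kg; hooked on the rail, it can only slide along it.
- mcb4: white single circuit breaker, at the row's end on the plate's +y side. 84 mm across the rail (x), 17.8 mm along it (y); flat flanks reach 44 mm above the rail's top (60 mm over the middle 45 mm of x), black toggle to 69 mm. Origin: its middle, at the level of the rail's top; z up. About 0.12 kg; hooked on the rail, it can only slide along it.
- screwdriver: loose screwdriver, 200 mm, red handle 26 mm thick, lying on the front edge of the plate along y; a bystander. Origin: its middle, underside.
- spare_breaker: loose spare single breaker, the same as those in the row, standing on the front edge of the plate, not on a rail; a bystander. Origin as for the others, 5 mm above the plate.
- cutters: loose side cutters with blue handles, 170 mm, lying on the bench to the left; a bystander. Origin: near the pivot, underside.
- tape: loose black roll of tape, 66 mm across, 19 mm high, on the bench to the right; a bystander. Origin: centre of its underside.
- mug: white mug, 82 mm across, 95 mm high, on the bench to the right; a bystander. Origin: centre of its underside.
- multimeter: multimeter in an orange case, 160 by 80 by 42 mm, on the bench to the right; a bystander. Origin: centre of its underside.

How it is judged:
By the outcome, as a careful person would: the job done as asked, in the order asked, and still so for the second after the job is handed in, with the robot touching nothing.
It also fails if it takes over 42 s, if anything falls off the work surface, if the arm or the gripper's body presses on something with over 40 N, if the wrist force passes 120 N, or if a joint passes its speed limit or range.

### The arm

A 7-joint arm with a two-finger parallel gripper is mounted at the origin on the work surface. World frame = base frame: x ahead of the robot, y to its left, z up, the work surface at z = 0. Lengths are in m, angles in rad, forces in N, time in s.
With the tool pointing down it reaches from about 0.425 to 0.875 m from the base axis. Payload 9.9 kg.
Tool frame: the origin (TCP) lies midway between the tips of the shut fingers; the grasp point (between the pads) lies 19 mm behind it; z points along the fingers, y is the line along which they close (so a half turn about z gives the same grasp; the last joint's range is limited). The gripper opens to 85 mm and grips with 20 to 120 N. Pads are 22 mm wide; open, the fingers measure 114 mm over their backs; the gripper's body (76 mm by 85 mm) begins 54 mm behind the grasp point. The pads swing forward as they close: fully open they stand 13 mm farther back than shut.
Start: joints at [-1.393, 0.576, 0.025, 1.437, -0.015, 1.129, -0.057], TCP at [0.175, 0.652, 0.231] pointing down, gripper open.
Joint ranges: [-2.76, 2.76], [-0.34, 2.15], [-1.52, 1.57], [0.19, 2.46], [-1.09, 4.23], [0.17, 1.99], [-2.82, 2.82]. Speed limits (rad/s): [2.22, 2.22, 3.01, 3.01, 3.14, 3.14, 3.14].

### API

Orientations are given as a rotation vector (axis times angle).
In Python, from cell import arm gives the robot as it stands. The module is installed in compiled form; this text tells all that it offers.
- The arm moves only by the tool arm_command, never from a script. Its argument "motion" is one flat list of numbers, 5 for each row, row after row: the closure, from 0 (fully open) to 1 (shut), then the shift along the tool's x, y, z in m, then the turn about the tool's z in rad. A call has exactly 5 rows; each row is the pose to reach, as a shift and turn from the pose commanded when the call began, along the tool's axes at that moment; what a row does not reach only later rows make up. A row lasts 1/10 s, in which the tool goes at most 50 mm and 8.59 degrees, less where a joint would pass 70% of its speed; a pose out of reach is approached as far as the arm can. A call with a gripper value outside its range is refused whole. The fingers move at their own pace and stop on an object; the grip force is fixed at half the most. Time passes only in rows, so rows that repeat a pose let the fingers close, or fill a call up. It gives the time, the measured TCP pose, the force, the opening and the grip force at its end, in the units of the state.
- arm.sense(): the state, without advancing time (a new reading comes with each control period).
- arm.camera(name): name is "side" or "top" or "wrist"; returns (picture, depth): 384x512x3 uint8, red, green, blue; 384x512 float32, m along the optical axis (not along the pixel's ray), 0 where there is no reading.
- arm.camera_info(name): a dict with "fx", "fy", "cx", "cy" (pixels), "pose" (4x4, takes a point from camera to world coordinates). Camera axes: x right, y down, z forward; pixel columns grow to the right and rows downward; lengths in m; the calibration is good to about 2 mm. A picture is of the moment at which its call begins: read the wrist's pose just before it. camera_info takes no time and is no camera call; for the wrist camera it gives the pose at the moment of the call.
- arm.sign_off(): hands the job in; it is judged then, once.
The state is a dict: "time_s": time; "qpos": joint angles; "qvel": joint speeds; "joint_efforts": joint torques, N m; "position": TCP position; "ee_rot": TCP orientation; "ft_force": force on the tool from outside, world axes, zero at the start; "ft_torque": the same for the moment, N m; "width": finger opening in m; "finger_force": force on a finger pad.
Only numpy, scipy, OpenCV 4.12 (cv2) and the standard library are available. Lean on these libraries where they do the work, as an engineer would, in place of code of your own. Each camera call takes 0.05 s, during which the arm holds its last target. There are 200 camera calls.

## Working session

There is one attempt and no reset: what is moved stays moved. The work goes in short steps, Python scripts to look and compute and a tool call to move; the robot and the scene stay as the last step left them, time stands still between calls to the robot, and variables do not carry over. Pictures are saved under pics/ and viewed, at most 10 in all, crops included, and the job is handed in when it is done.

Besides the shell and the picture viewer there is one more tool, called after "Call:" as a command line: name --argument value ..., lists and objects as JSON in quotes. arm_command: Moves the arm, as the interface text tells. Its arguments: {"type":"object","properties":{"motion":{"type":"array","items":{"type":"number"}}},"required":["motion"]}

```bash
mkdir -p pics
python3 - <<'E'
from cell import arm
import cv2,numpy as np
s=arm.sense();print({k:np.round(v,4) for k,v in s.items()})
ims=[]
for n in("top","side"):
    p,d=arm.camera(n);np.savez(f"{n}.npz",p=p,d=d,**{k:v for k,v in arm.camera_info(n).items()})
    cv2.imwrite(f"pics/{n}0.png",cv2.cvtColor(p,cv2.COLOR_RGB2BGR))
    print(n,arm.camera_info(n))
E
```

```text
{'time_s': np.float64(0.0), 'qpos': array([-1.3928,  0.5765,  0.0248,  1.4379, -0.015 ,  1.129 , -0.0565]), 'qvel': array([ 0.0002,  0.0018, -0.0015, -0.0005, -0.001 , -0.0013,  0.0012]), 'joint_efforts': array([ 8.00000e-04, -7.65767e+01,  2.25030e+00, -2.85966e+01,
        1.52000e-02,  1.30000e-02, -0.00000e+00]), 'position': array([0.1746, 0.6516, 0.2305]), 'ee_rot': array([-4.1000e-01, -3.1146e+00,  2.6000e-03]), 'ft_force': array([ 1.1374, -0.0035,  0.029 ]), 'ft_torque': array([-0.0149,  0.0029,  0.03  ]), 'finger_force': np.float64(0.0), 'width': np.float64(0.0855)}
top {'fx': 492.965259929428, 'fy': 492.965259929428, 'cx': 257.64739694957893, 'cy': 201.01493537539542, 'pose': array([[-0.01993364, -0.99619318,  0.08486337,  0.35833031],
       [-0.99979609,  0.02013573,  0.00152602,  0.011834  ],
       [-0.00322899, -0.08481564, -0.99639143,  1.41796741],
       [ 0.        ,  0.        ,  0.        ,  1.        ]])}
side {'fx': 420.09079485159924, 'fy': 420.09079485159924, 'cx': 255.49774607083603, 'cy': 188.1460272780406, 'pose': array([[ 0.9910986 , -0.10545328,  0.0812599 ,  0.33878168],
       [-0.13309278, -0.77043013,  0.62347712, -0.8285612 ],
       [-0.00314263, -0.62874241, -0.7776073 ,  1.10877101],
       [ 0.        ,  0.        ,  0.        ,  1.        ]])}
```

View pics/top0.png

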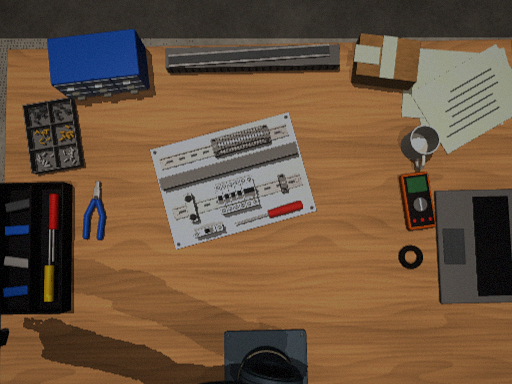

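View pics/side0.png

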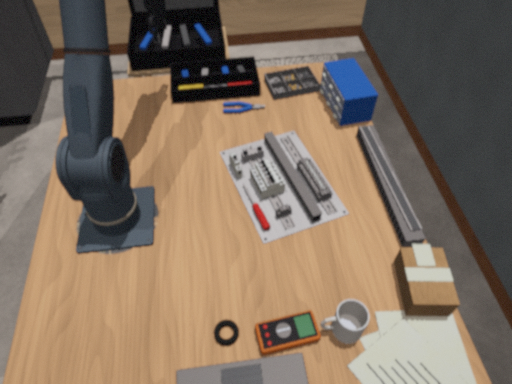

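The top view shows the plate centred near (233,180), with the end stop at its left (+y) end at (192,207). The row is at (220–258,195) and the loose clamp is on the right at (283,183). The screwdriver (285,210) and the spare (210,230) lie along the front edge.

```bash
cat > h.py <<'E'
import numpy as np,cv2
def ray(c,uv,z):
    uv=np.atleast_2d(uv).astype(float);P=c["pose"]
    d=np.c_[(uv[:,0]-c["cx"])/c["fx"],(uv[:,1]-c["cy"])/c["fy"],np.ones(len(uv))]@P[:3,:3].T
    return P[:3,3]+d*((z-P[2,3])/d[:,2])[:,None]
def cloud(c,d):
    v,u=np.mgrid[:d.shape[0],:d.shape[1]]
    p=np.stack([(u-c["cx"])/c["fx"]*d,(v-c["cy"])/c["fy"]*d,d],-1)
    return p@c["pose"][:3,:3].T+c["pose"][:3,3]
E
python3 - <<'E'
from h import *
c=np.load("top.npz");p=c["p"];hsv=cv2.cvtColor(p,cv2.COLOR_RGB2HSV)
roi=np.zeros(p.shape[:2],np.uint8);roi[100:260,140:325]=1
m=((hsv[...,1]<60)&(hsv[...,2]>110)).astype(np.uint8)*roi
m=cv2.morphologyEx(m,cv2.MORPH_CLOSE,np.ones((15,15)))
k=max(cv2.findContours(m,cv2.RETR_EXTERNAL,cv2.CHAIN_APPROX_NONE)[0],key=cv2.contourArea)
w=ray(c,k[:,0],0.003);r=cv2.minAreaRect((w[:,:2]*1000).astype(np.float32));print(r,cv2.boxPoints(r))
b=cv2.boxPoints(r)
e=[(b[i]-b[i-1]) for i in range(4)];y=max(e,key=np.linalg.norm);y=y/np.linalg.norm(y)*np.sign(y[1])
x=np.array([y[1],-y[0]]);o=np.array(r[0]);print("yaw",np.arctan2(-y[0],y[1]),"centre",o)
W=cloud(c,c["d"]);q=(W[...,:2]*1000-o);X=q@x;Y=q@y;Z=W[...,2]*1000
# plate-frame heights along front rail
for x0 in(-50,-80,-20):
  print(x0)
  for yy in range(-200,201,6):
    s=(abs(X-x0)<10)&(abs(Y-yy)<3)&(c["d"]>0)
    if s.any(): print(yy,int(np.median(Z[s])),int(Z[s].max()),end="; ")
  print()
np.savez("plate.npz",o=o,x=x,y=y)
big=cv2.resize(p[105:255,145:325],None,fx=4,fy=4,interpolation=cv2.INTER_CUBIC)
cv2.imwrite("pics/top1.png",big[...,::-1])
E
```

```text
((542.4852294921875, 85.78999328613281), (300.7990417480469, 419.2419738769531), 14.229635238647461) [[ 345.17352  252.00993]
 [ 448.22687 -154.369  ]
 [ 739.79694  -80.42995]
 [ 636.7436   325.94897]]
yaw 0.24835399 centre [542.48522949  85.78999329]
-50
-200 1 6; -194 0 4; -188 4 9; -182 5 11; -176 4 10; -170 3 10; -164 3 9; -158 3 9; -152 4 7; -146 4 43; -140 43 47; -134 43 47; -128 40 46; -122 3 8; -116 2 9; -110 3 7; -104 2 6; -98 0 7; -92 1 7; -86 2 8; -80 2 9; -74 5 10; -68 2 5; -62 2 7; -56 3 68; -50 71 83; -44 73 81; -38 75 84; -32 75 82; -26 75 84; -20 69 78; -14 71 79; -8 75 80; -2 69 85; 4 70 79; 10 74 84; 16 69 77; 22 71 80; 28 76 81; 34 71 79; 40 71 78; 46 73 83; 52 69 79; 58 4 5; 64 3 11; 70 2 6; 76 2 9; 82 3 9; 88 4 6; 94 0 8; 100 4 9; 106 2 8; 112 3 7; 118 3 7; 124 34 43; 130 39 42; 136 39 44; 142 39 45; 148 7 9; 154 4 8; 160 2 9; 166 2 6; 172 2 8; 178 5 10; 184 3 9; 190 3 7; 196 2 7; 
-80
-200 1 8; -194 1 8; -188 1 5; -182 3 9; -176 1 6; -170 0 3; -164 1 3; -158 1 7; -152 2 6; -146 2 8; -140 5 34; -134 5 36; -128 4 37; -122 2 7; -116 2 7; -110 0 9; -104 1 5; -98 4 6
[... 424 characters left out ...]
 172 3 6; 178 1 8; 184 3 6; 190 1 5; 196 1 6; 
-20
-200 2 7; -194 2 8; -188 2 5; -182 1 6; -176 2 7; -170 1 8; -164 1 6; -158 0 4; -152 2 8; -146 2 5; -140 4 35; -134 4 37; -128 1 36; -122 2 8; -116 3 9; -110 1 7; -104 2 5; -98 3 6; -92 1 8; -86 3 6; -80 2 6; -74 1 4; -68 1 5; -62 2 7; -56 3 49; -50 54 69; -44 55 57; -38 54 72; -32 52 58; -26 55 70; -20 52 57; -14 52 54; -8 54 65; -2 53 57; 4 54 69; 10 54 67; 16 55 65; 22 54 61; 28 53 67; 34 55 70; 40 53 69; 46 55 72; 52 53 64; 58 2 8; 64 2 6; 70 0 4; 76 1 9; 82 2 7; 88 2 7; 94 1 5; 100 1 4; 106 2 6; 112 0 4; 118 1 7; 124 28 46; 130 44 51; 136 45 50; 142 40 45; 148 5 5; 154 4 9; 160 3 7; 166 2 6; 172 0 6; 178 1 5; 184 1 6; 190 4 6; 196 1 10;
```

View pics/top1.png

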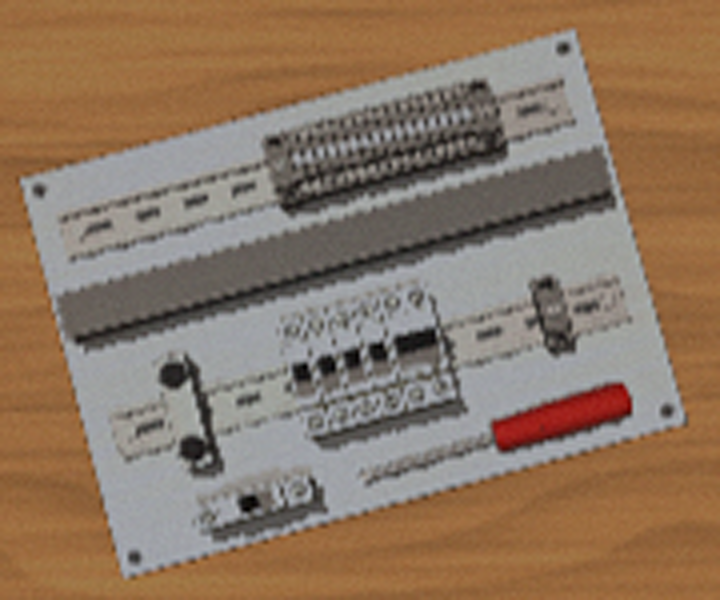

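The view confirms the order from the left: end stop with bolts, four breakers, RCD (double), then the clamp. In plate coordinates the row spans y≈-54 to 54, the stop face is at y≈123 and the clamp spans y≈-145 to -127. That means about 143 mm of clamp travel along +y. I'll push with shut fingers, with the tool x axis along plate +y.

```bash
cat >> h.py <<'E'
def go(X,Y,z,yawx=None):
    "shift+turn in tool axes to plate point (mm)"
    from cell import arm
    from scipy.spatial.transform import Rotation as R
    s=arm.sense();P=np.load("plate.npz");t=P["o"]+X*P["x"]+Y*P["y"]
    r=R.from_rotvec(s["ee_rot"]);M=r.as_matrix();c=s["position"]
    d=np.array([t[0],t[1],z])/1000-c
    want=np.arctan2(P["y"][1],P["y"][0]);have=np.arctan2(M[1,0],M[0,0])
    q=(c[:2]*1000-P["o"])
    print("t",s["time_s"],"plate XY",np.round([q@P["x"],q@P["y"]],1),"z",c[2],"world target",t,"shift",np.round(M.T@d,4),"turn",round(have-want,4),"F",s["ft_force"].round(2))
E
python3 -c "
from h import *
go(-50,-190,231)"
```

```text
t 0.1 plate XY [-217.5  638.9] z 0.23053489536784935 world target [ 540.72297668 -110.67093086] shift [-5.509e-01 -6.416e-01  5.000e-04] turn 1.0607 F [-0.36  0.56  0.27]
```

Call:
arm_command --motion '[1, -0.04, -0.03, 0, 0.12, 1, -0.08, -0.06, 0, 0.24, 1, -0.12, -0.09, 0, 0.36, 1, -0.16, -0.12, 0, 0.48, 1, -0.2, -0.15, 0, 0.6]'

```text
time_s: 0.6
position: [0.3299, 0.4535, 0.2311]
ee_rot: [-1.319, -2.851, 0.001]
ft_force: [0.5, -0.5, 0.4]
width: 0.0124
finger_force: 0.0
```

```bash
python3 -c "
from h import *
go(-50,-190,200)"
```

```text
t 0.6 plate XY [-115.7  408.6] z 0.23113598564955 world target [ 540.72297668 -110.67093086] shift [-0.5665 -0.2045  0.0312] turn 0.4558 F [ 0.51 -0.46  0.41]
```

Call:
arm_command --motion '[1, -0.047, -0.017, 0, 0.1, 1, -0.094, -0.034, 0, 0.2, 1, -0.141, -0.051, 0, 0.3, 1, -0.188, -0.068, 0, 0.4, 1, -0.235, -0.085, 0, 0.456]'

```text
time_s: 1.1
position: [0.4177, 0.2197, 0.2313]
ee_rot: [-1.928, -2.48, 0.0]
ft_force: [1.3, -0.8, -0.5]
width: 0.0
finger_force: 0.0
```

```bash
python3 -c "
from h import *
go(-50,-190,200)"
```

```text
t 1.1 plate XY [-88.  160.5] z 0.23126268837635602 world target [ 540.72297668 -110.67093086] shift [-0.3506  0.0377  0.0312] turn 0.0011 F [ 1.25 -0.77 -0.52]
```

Call:
arm_command --motion '[1, -0.048, 0.005, 0, 0, 1, -0.096, 0.01, 0, 0, 1, -0.144, 0.015, 0, 0, 1, -0.192, 0.02, 0, 0, 1, -0.24, 0.025, 0, 0]'

```text
time_s: 1.6
position: [0.502, -0.0063, 0.2313]
ee_rot: [-1.923, -2.484, -0.0]
ft_force: [1.0, 1.4, -0.0]
width: -0.0001
finger_force: 0.0
```

Call:
arm_command --motion '[1, -0.048, 0.005, 0, 0, 1, -0.096, 0.011, 0.01, 0, 1, -0.11, 0.012, 0.03, 0, 1, -0.11, 0.012, 0.05, 0, 1, -0.11, 0.012, 0.05, 0]'

```text
time_s: 2.1
position: [0.5393, -0.1082, 0.1788]
ee_rot: [-1.922, -2.479, 0.004]
ft_force: [-0.1, 0.5, 0.3]
width: -0.0001
finger_force: 0.0
```

Run:
```python
from h import *
from cell import arm
go(-50,-185,25)
i=arm.camera_info("wrist");p,d=arm.camera("wrist");np.savez("w.npz",p=p,d=d,**i)
cv2.imwrite("pics/w0.png",p[...,::-1])
P=np.load("plate.npz");W=cloud(i,d);q=W[...,:2]*1000-P["o"];X=q@P["x"];Y=q@P["y"];Z=W[...,2]*1000
m=(Z>28)&(Z<50)&(X>-90)&(X<0)&(Y>-175)&(Y<-90)&(d>0)
print("clamp",m.sum(),np.percentile(X[m],[1,50,99]),np.percentile(Y[m],[1,5,50,95,99]),np.percentile(Z[m],[50,99]))
for x0 in(-130,-110,-90):print(x0,[(y,int(np.percentile(Z[(abs(X-x0)<10)&(abs(Y-y)<5)],98))) for y in range(-200,-60,10) if ((abs(X-x0)<10)&(abs(Y-y)<5)).any()])
```

```text
t 2.1 plate XY [ -50.8 -187.2] z 0.17882891323725417 world target [ 539.49393082 -105.82434273] shift [0.002  0.0015 0.1538] turn 0.0033 F [-0.11  0.47  0.31]
clamp 975 [-73.09747255 -48.45621091 -24.56599197] [-147.00080788 -146.06181836 -138.05771271 -129.77066066 -129.38725439] [43.99918391 46.31720542]
-130 [(-200, 4), (-190, 4), (-180, 4), (-170, 29), (-160, 29), (-150, 29), (-140, 30), (-130, 30), (-120, 29), (-110, 29), (-100, 29), (-90, 28), (-80, 29), (-70, 20)]
-110 [(-200, 4), (-190, 4), (-180, 273), (-170, 270), (-160, 29), (-150, 29), (-140, 29), (-130, 29), (-120, 29), (-110, 29), (-100, 28), (-90, 28), (-80, 28), (-70, 5)]
-90 [(-200, 255), (-190, 265), (-180, 269), (-170, 4), (-160, 4), (-150, 4), (-140, 4), (-130, 4), (-120, 4), (-110, 4), (-100, 4), (-90, 4), (-80, 4), (-70, 4)]
```

View pics/w0.png

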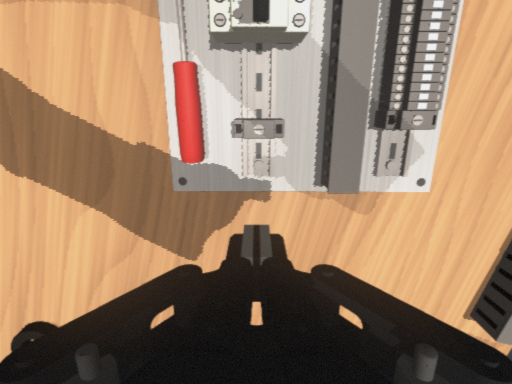

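The wrist view shows the clamp at (258,128), centred under the finger line (x≈-49, y -147 to -129). The screwdriver (188,110) is well clear of the fingers. I'll descend behind the clamp.

Call:
arm_command --motion '[1, 0, 0.001, 0.045, 0, 1, 0.001, 0.002, 0.09, 0.003, 1, 0.002, 0.002, 0.13, 0.003, 1, 0.002, 0.002, 0.153, 0.003, 1, 0.002, 0.002, 0.153, 0.003]'

```text
time_s: 2.65
position: [0.5413, -0.1043, 0.0266]
ee_rot: [-1.923, -2.48, 0.002]
ft_force: [0.5, -0.4, 1.1]
width: 0.0002
finger_force: 0.0
```

Call:
arm_command --motion '[1, 0.008, 0, 0, 0, 1, 0.016, 0, 0, 0, 1, 0.024, 0, 0, 0, 1, 0.032, 0, 0, 0, 1, 0.04, 0, 0, 0]'

```text
time_s: 3.15
position: [0.5327, -0.0657, 0.029]
ee_rot: [1.926, 2.481, 0.001]
ft_force: [-1.0, 0.5, -0.4]
width: -0.0
finger_force: 0.1
```

```bash
python3 -c "
from h import *
go(-50,-70,25)"
```

```text
t 3.15 plate XY [ -46.7 -144.5] z 0.02901569445335052 world target [511.22592545   5.64727592] shift [ 0.0745 -0.0031  0.004 ] turn 0.0023 F [-0.98  0.46 -0.36]
```

Call:
arm_command --motion '[1, 0.01, -0.001, 0.001, 0, 1, 0.02, -0.002, 0.002, 0, 1, 0.03, -0.003, 0.003, 0.002, 1, 0.04, -0.003, 0.003, 0.002, 1, 0.05, -0.003, 0.003, 0.002]'

```text
time_s: 3.65
position: [0.5169, -0.0182, 0.0252]
ee_rot: [-1.929, -2.479, 0.0]
ft_force: [0.0, -0.2, 0.8]
width: -0.0001
finger_force: 0.0
```

Call:
arm_command --motion '[1, 0.006, 0, 0, 0, 1, 0.012, 0, 0, 0, 1, 0.018, 0, 0, 0, 1, 0.024, 0, 0, 0, 1, 0.03, 0, 0, 0]'

```text
time_s: 4.15
position: [0.5099, 0.0101, 0.0253]
ee_rot: [1.93, 2.478, -0.0]
ft_force: [0.1, -1.8, -0.7]
width: -0.0001
finger_force: 0.8
```

Run:
```python
from h import *
from cell import arm
go(-50,-13,25)
c=arm.camera_info("top");p,d=arm.camera("top")
big=cv2.resize(p[105:255,145:325],None,fx=4,fy=4,interpolation=cv2.INTER_CUBIC)
i=arm.camera_info("wrist");p,d=arm.camera("wrist")
cv2.imwrite("pics/m1.png",np.vstack([big[150:450],cv2.resize(p,(720,540))[:300]])[...,::-1])
```

```text
t 4.15 plate XY [-50.2 -65.3] z 0.025317773748992627 world target [497.21482754  60.89841747] shift [0.0523 0.0002 0.0003] turn -0.0008 F [ 0.13 -1.81 -0.65]
```

View pics/m1.png

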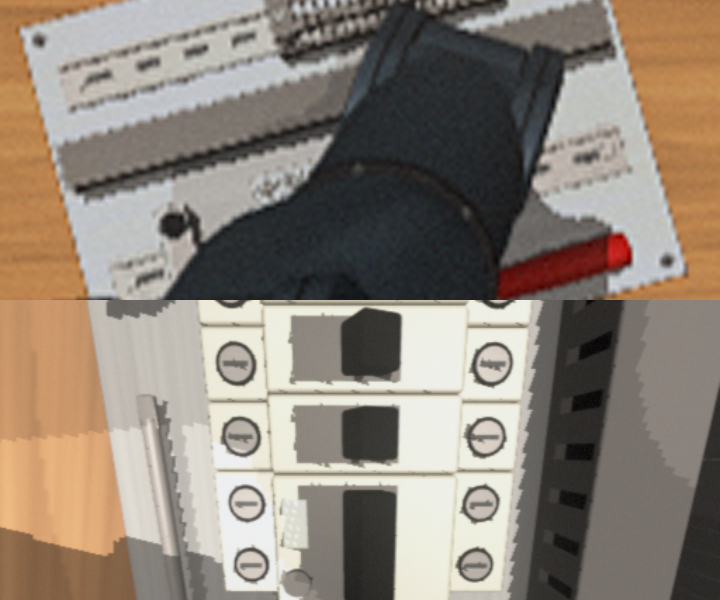

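The row now presents as one straight stack ahead of the clamp, with no open seams at the breaker joints (wrist half, rows 390 and 470). The push force is about 2 N. I'll continue, then slow down near the stop.

Call:
arm_command --motion '[1, 0.007, 0, 0, 0, 1, 0.014, 0, 0, 0, 1, 0.021, 0, 0, 0, 1, 0.028, 0, 0, 0, 1, 0.035, 0, 0, 0]'

```text
time_s: 4.75
position: [0.5012, 0.0446, 0.0254]
ee_rot: [1.929, 2.479, 0.0]
ft_force: [0.4, -2.4, 1.5]
width: 0.0003
finger_force: 1.0
```

Call:
arm_command --motion '[1, 0.002, 0, 0, 0, 1, 0.004, 0, 0, 0, 1, 0.006, 0, 0, 0, 1, 0.008, 0, 0, 0, 1, 0.01, 0, 0, 0]'

```text
time_s: 5.25
position: [0.4988, 0.0536, 0.0253]
ee_rot: [-1.93, -2.479, 0.0]
ft_force: [0.2, -2.2, -0.2]
width: 0.0
finger_force: 0.8
```

```bash
python3 -c "
from h import *
go(-50,-13,25)"
```

```text
t 5.25 plate XY [-50.3 -20.5] z 0.025256373670959672 world target [497.21482754  60.89841747] shift [0.0075 0.0003 0.0003] turn -0.0006 F [ 0.23 -2.22 -0.17]
```

Call:
arm_command --motion '[1, 0.001, 0, 0, 0, 1, 0.002, 0, 0, 0, 1, 0.003, 0, 0, 0, 1, 0.004, 0, 0, 0, 1, 0.005, 0, 0, 0]'

```text
time_s: 5.75
position: [0.4976, 0.0585, 0.0253]
ee_rot: [-1.93, -2.479, 0.0]
ft_force: [0.9, -2.1, -0.8]
width: 0.0004
finger_force: 0.8
```

Call:
arm_command --motion '[1, 0.001, 0, 0, 0, 1, 0.002, 0, 0, 0, 1, 0.003, 0, 0, 0, 1, 0.004, 0, 0, 0, 1, 0.004, 0, 0, 0]'

```text
time_s: 6.25
position: [0.4976, 0.0588, 0.0254]
ee_rot: [1.931, 2.473, -0.003]
ft_force: [2.5, -13.9, -2.0]
width: 0.0003
finger_force: 7.2
```

Force rose to 14 N with no further advance, at the expected position (tool y≈-15). The row is seated on the stop. I'll back off, lift and check.

Call:
arm_command --motion '[1, -0.006, 0, 0, 0, 1, -0.015, 0, 0, 0, 1, -0.03, 0, 0, 0, 1, -0.045, 0, -0.01, 0, 1, -0.06, 0, -0.04, 0]'

```text
time_s: 6.75
position: [0.5101, 0.0033, 0.0646]
ee_rot: [-1.928, -2.477, 0.004]
ft_force: [0.1, -0.5, 0.7]
width: -0.0001
finger_force: 0.0
```

Call:
arm_command --motion '[1, 0, 0, -0.045, 0, 1, 0, 0, -0.09, 0, 1, 0, 0, -0.13, 0, 1, -0.04, 0, -0.14, 0, 1, -0.04, 0, -0.14, 0]'

```text
time_s: 7.25
position: [0.5228, -0.0397, 0.2088]
ee_rot: [1.932, 2.47, 0.003]
ft_force: [-0.4, -1.1, 0.2]
width: -0.0003
finger_force: 0.0
```

Run:
```python
from h import *
from cell import arm
go(-50,-150,250)
i=arm.camera_info("wrist");p,d=arm.camera("wrist")
cv2.imwrite("pics/w2.png",cv2.resize(p,(800,600),interpolation=cv2.INTER_CUBIC)[...,::-1])
P=np.load("plate.npz");W=cloud(i,d);q=W[...,:2]*1000-P["o"];X=q@P["x"];Y=q@P["y"];Z=W[...,2]*1000
m=(abs(X+50)<12)&(Z<90)&(d>0)
for y in range(-12,150,2):
  s=m&(abs(Y-y)<1)
  if s.any():print((y,int(np.median(Z[s])),int(Z[s].min())),end="")
```

```text
t 7.25 plate XY [ -49.9 -116.8] z 0.20883248474049146 world target [530.890625   -71.89819527] shift [-0.0333  0.0003 -0.041 ] turn -0.0049 F [-0.45 -1.08  0.2 ]
(-12, 4, 3)(-10, 4, 2)(-8, 4, 1)(-6, 21, 2)(-4, 44, 43)(-2, 44, 43)(0, 44, 43)(2, 44, 42)(4, 45, 42)(6, 44, 43)(8, 44, 43)(10, 44, 43)(12, 55, 42)(14, 70, 46)(16, 71, 69)(18, 72, 69)(20, 72, 68)(22, 74, 69)(24, 74, 69)(26, 75, 69)(28, 75, 69)(30, 73, 69)(32, 75, 69)(34, 73, 69)(36, 74, 69)(38, 71, 69)(40, 71, 69)
```

View pics/w2.png

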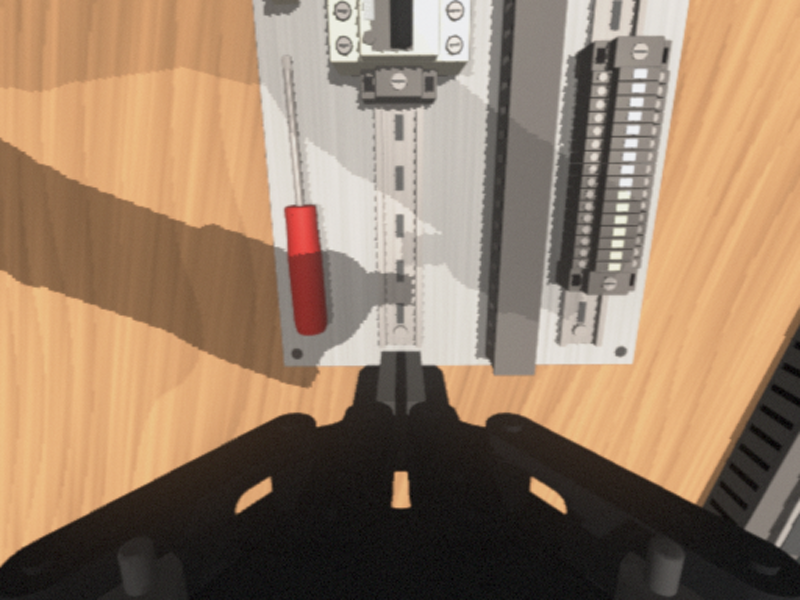

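The wrist view shows the clamp at (400,88) against the RCD, with the screwdriver unmoved. The stop end is out of frame, so I'll raise and shift forward to see the joints there.

Call:
arm_command --motion '[1, 0, 0, -0.04, 0, 1, 0.03, 0, -0.05, 0, 1, 0.07, 0, -0.05, 0, 1, 0.1, 0, -0.05, 0, 1, 0.1, 0, -0.05, 0]'

```text
time_s: 7.8
position: [0.4951, 0.0671, 0.2549]
ee_rot: [-1.92, -2.483, -0.0]
ft_force: [0.4, 0.4, -1.4]
width: 0.0004
finger_force: 0.0
```

Run:
```python
from h import *
from cell import arm
go(-50,0,250)
i=arm.camera_info("wrist");p,d=arm.camera("wrist")
cv2.imwrite("pics/w3.png",cv2.resize(p,(800,600),interpolation=cv2.INTER_CUBIC)[...,::-1])
P=np.load("plate.npz");W=cloud(i,d);q=W[...,:2]*1000-P["o"];X=q@P["x"];Y=q@P["y"];Z=W[...,2]*1000
for x0 in (-80,-50,-20):
  m=(abs(X-x0)<8)&(Z<90)&(d>0);print()
  for y in range(-10,150,2):
    s=m&(abs(Y-y)<1)
    if s.any():print((y,int(np.median(Z[s])),int(Z[s].min())),end="")
```

```text
t 7.8 plate XY [-50.6  -6.5] z 0.2549006152866845 world target [494.01931381  73.49955559] shift [0.0065 0.0006 0.0049] turn 0.006 F [ 0.39  0.37 -1.38]

(-10, 3, 2)(-8, 3, 1)(-6, 2, 1)(-4, 3, 3)(-2, 3, 1)(0, 3, 1)(2, 3, 2)(4, 3, 1)(6, 35, 35)(8, 35, 35)(14, 54, 53)(16, 54, 52)(18, 55, 53)(20, 55, 53)(22, 55, 53)(24, 55, 53)(26, 54, 53)(28, 54, 52)(30, 54, 53)(32, 54, 53)(34, 54, 52)(36, 54, 53)(38, 54, 52)(40, 55, 53)(42, 55, 52)(44, 54, 53)(46, 54, 51)(48, 54, 52)(50, 54, 53)(52, 54, 53)(54, 54, 53)(56, 55, 53)(58, 55, 53)(60, 55, 53)(62, 54, 52)(64, 54, 53)(66, 54, 53)(68, 54, 52)(70, 54, 53)(72, 54, 52)(74, 55, 53)(76, 55, 53)(78, 55, 52)(80, 54, 53)(82, 54, 53)(84, 54, 52)(86, 54, 53)(88, 54, 52)(90, 55, 53)(92, 55, 54)(94, 55, 53)(96, 55, 53)(98, 55, 53)(100, 54, 52)(102, 54, 52)(104, 54, 53)(106, 54, 53)(108, 55, 53)(110, 55, 53)(112, 55, 54)(114, 55, 53)(116, 55, 53)(118, 55, 52)(120, 53, 53)(122, 41, 39)(124, 42, 39)(126, 45, 39)(128, 46, 40)(130, 46, 39)(132, 46, 39)(134, 46, 40)(136, 46, 39)(138, 41, 39)(140, 41, 40)(142, 39, 38)
(-4, 44, 42)(-2, 44, 43)(0, 45, 43)(2, 44, 
[... 1014 characters left out ...]
4, 53)(32, 54, 52)(34, 54, 53)(36, 54, 53)(38, 54, 53)(40, 55, 53)(42, 55, 54)(44, 55, 52)(46, 54, 53)(48, 54, 53)(50, 54, 52)(52, 54, 52)(54, 55, 53)(56, 55, 54)(58, 55, 53)(60, 55, 54)(62, 55, 54)(64, 55, 53)(66, 54, 53)(68, 54, 53)(70, 54, 53)(72, 55, 53)(74, 55, 53)(76, 55, 53)(78, 54, 53)(80, 54, 53)(82, 55, 52)(84, 54, 52)(86, 54, 53)(88, 55, 53)(90, 55, 53)(92, 55, 53)(94, 56, 53)(96, 55, 53)(98, 54, 52)(100, 54, 52)(102, 54, 52)(104, 54, 53)(106, 55, 53)(108, 55, 53)(110, 55, 53)(112, 54, 52)(114, 55, 53)(116, 54, 53)(118, 54, 53)(120, 53, 52)(122, 41, 40)(124, 45, 39)(126, 46, 39)(128, 46, 40)(130, 46, 41)(132, 46, 41)(134, 46, 42)(136, 45, 40)(138, 45, 39)(140, 41, 39)(142, 40, 39)
```

View pics/w3.png

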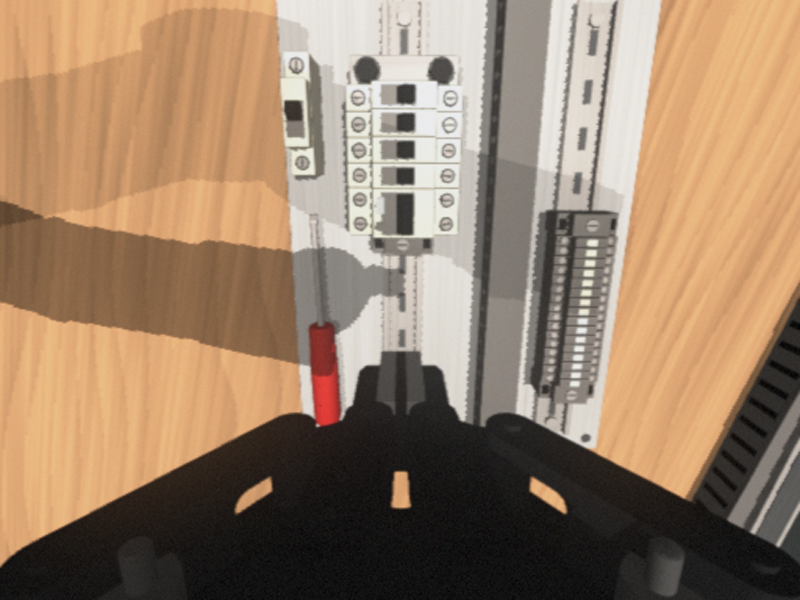

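The view shows the stop (404,70), four breakers, RCD and clamp (403,245) stacked with no gap. The row spans 107 mm from y≈14 to 121, right at the stop. The spare and screwdriver are in place, so I'm handing in.

```bash
python3 -c "
from cell import arm
print(arm.sign_off())"
```

```text
the job is handed in; nothing more can be done
None
```

The five devices and the end clamp were pushed tight against the bolted end stop, with the row measuring 107 mm and no visible gaps. No bystander was touched, and the job was handed in at about 8 s on the robot's clock.

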